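Work a seized fixture clamp loose and unload the cutter

ROBOT

A 6-joint arm with a two-finger parallel gripper is mounted at the origin on a cart in front of the work surface, level with it; the furniture and walls round the work are solid. World frame = base frame: x ahead of the robot, y to its left, z up, the work surface at z = 0. Lengths are in m, angles in degrees, forces in N, time in s.
With the tool pointing down it reaches from about 0.325 to 0.85 m from the base axis. Payload 4.4 kg.
Tool frame: the origin (TCP) lies at the centre of the arm's flange, where the gripper is bolted on; the fingertips stand 199 mm ahead of it and the grasp point (between the pads) lies 180 mm ahead of it; z points along the fingers, y is the line along which they close (so a half turn about z gives the same grasp; the last joint's range is limited). The gripper opens to 94 mm and grips with 3 to 60 N. Pads are 16 mm wide; open, the fingers measure 119 mm over their backs; the gripper's body (75 mm by 177 mm) begins 78 mm behind the grasp point.
Start: joints at [-71.992, 11.837, 88.321, -0, 79.842, -8.623], TCP at [0.258, -0.514, 0.405] pointing down, gripper open.
Joint ranges: [-156.59, 156.59], [-49.26, 127.26], [12.9, 141.05], [-63.56, 243.56], [4.71, 150.69], [-161.64, 161.64]. Speed limits (degrees/s): [159.86, 159.86, 180, 180, 180, 180].

INTERFACE

Orientations are given as a 3x3 rotation matrix whose columns are the frame's x, y, z axes.
In Python, from rig import env gives the robot as it stands.
- The arm moves only by the tool arm_command, never from a script. Its argument "plan" is a list of rows, each a list of 7 numbers: the shift along the tool's x, y, z in mm, then the turn, a rotation vector about the tool's x, y, z in degrees, then the opening, from 0 (shut) to 1 (fully open). In form: [[x, y, z, ax, ay, az, claw], ...]. A call has exactly 10 rows; each row is the pose to reach, as a shift and turn from the pose commanded when the call began, along the tool's axes at that moment; what a row does not reach only later rows make up. A row lasts 1/8 s, in which the tool goes at most 62.5 mm and 10.7 degrees, less where a joint would pass 70% of its speed; a pose out of reach is approached as far as the arm can. A call with a gripper value outside its range is refused whole. The fingers move at their own pace and stop on an object; "force" is the grip in N (left out, the last holds). Time passes only in rows, so rows that repeat a pose let the fingers close, or fill a call up. It gives the time, the measured TCP pose, the force, the opening and the grip force at its end, in the units of the state.
- env.get_obs(): the state, without advancing time (a new reading comes with each control period).
- env.snapshot(name): name is "scene" or "side" or "wrist"; returns a dict with "img" (384x512x3 uint8, blue, green, red), "mtx" (3x3 intrinsics, pixels), "distortion" ([k1, k2, p1, p2, k3] as OpenCV has them; the pictures are not rectified), "R" (3x3) and "t" (3): a world point X has camera coordinates R X + t. Camera axes: x right, y down, z forward; pixel columns grow to the right and rows downward; lengths in m; the calibration is good to about 2 mm. A picture is of the moment at which its call begins. There is no depth.
- env.close_job(): hands the job in; it is judged then, once.
Trained networks look in a picture, given as the dict that the camera call returned (one of the last four; its "shot" number tells which), for a name from the list of things; names that differ only in an ending like _2 or _b are one class to them, and where a whole thing is asked for, a point or a joint stands for the part that bears it (a point fixed in the world has none). Each returns a list of dicts, best first, with "conf" (0 to 1); they miss things now and then, are a little off and sometimes report something else, mostly with a low value. They report only what shows in the picture. A call takes as long as a camera call.
- env.regions_of(picture, label): "mask" (384x512 bool, what is visible of it).
- env.tip_of(picture, label): "xyz" ([x, y, z] in m, in world coordinates, good to about 4 mm: a listed point, or the origin of a listed thing).
The state is a dict: "t": time; "joints": joint angles; "joint_velocities": joint speeds; "joint_efforts": joint torques, N m; "position": TCP position; "tcp_rot": TCP orientation; "ft_force": force on the tool from outside, world axes, zero at the start; "wrist_torque": the same for the moment, N m; "width": finger opening in m; "grip_force": force on a finger pad.
Only numpy, scipy, OpenCV 4.12 (cv2) and the standard library are available. Lean on these libraries where they do the work, as an engineer would, in place of code of your own. Each camera call takes 0.05 s, during which the arm holds its last target. There are 200 camera calls.

TASK

The red knob of the clamp on the holding fixture has seized: rock it gently back and forth, going only until it binds each way and never wringing it hard, until it breaks free, then turn it a quarter turn anticlockwise (seen from above) so that the clamp arm is swung off the brown milling cutter, and leave it there. Lift the cutter out of its locating pins and set it down gently, standing upright, in the blue tray. Leave the other things on the bench where they are.

Things in the scene. Friction and masses are not known exactly. Their poses are not given: they have to be found in the camera images.
- knob_grip (a point): Centre of the red square clamp knob: 40 x 40 mm across flats, 26 mm high (13 mm above and below this point), turning on the vertical axis through this point; x and y axes square to the flats, z up. The arm's top is 22 mm below this point. Grip two opposite flats from above. Friction on the turning clamp is about 0.08 N m; it binds solid at the ends of its seized arc.
- clamp (a joint): Clamp arm angle, rad: about 0 = over the cutter, grows anticlockwise from above (opening), stops at -0.65 and 1.6. Seized: it turns in a small arc (within 0.65) and binds at angles that differ each time. Turn till it binds, hold 0.2 s, turn back till it binds, and so on: each reversal widens the arc; free after some 3 to 5 swings. Each swing must reach the bind; pushing harder does not help.
- knob_twist (a joint): Wind-up of the knob against the clamp arm, rad, anticlockwise positive: the knob sits on a springy shank, 4 N m per rad, so this is the torque on the clamp divided by 4 (about 0.02 while it turns). Once the clamp binds it climbs with any further turn of the hand. Beyond 0.125 (0.5 N m) either way the shank is damaged; 0.05 to 0.08 (0.2 to 0.3 N m) shows the bind.
- clamp_tip (a point): Outer end of the steel clamp arm, 82 mm from the knob's axis, half-way up the arm; arm 20 mm wide, 9 mm thick. With the clamp closed it lies 2 to 5 mm over the cutter's top and keeps it from being lifted.
- tray: Open blue tray, fixed, 150 x 190 mm (x, y) outside, walls 4 mm thick and 28 mm high, floor 4 mm thick; origin at the centre of its underside on the bench.
- mill_centre (a point): Centre of the brown toothed milling cutter (a standing cylinder, 39 mm diameter, 46 mm high, 0.2 to 0.4 kg), half-way up; z up. It stands on the fixture's 12 mm base plate, 82 mm from the knob's axis, between four 8 mm locating pins that stand 9 mm above the plate about 2 mm off it. Grip it across its diameter, above the pins, from above, with the fingers to the sides of the line to the knob.

How it is judged:
By the outcome, as a careful person would: the job done as asked, in the order asked, and still so for the second after the job is handed in, with the robot touching nothing.
It also fails if it takes over 72 s, if anything falls off the work surface, if the arm or the gripper's body presses on something with over 40 N, if the wrist force passes 120 N, or if a joint passes its speed limit or range.

## Working session

There is one attempt and no reset: what is moved stays moved. The work goes in short steps, Python scripts to look and compute and a tool call to move; the robot and the scene stay as the last step left them, time stands still between calls to the robot, and variables do not carry over. Pictures are saved under pics/ and viewed, at most 10 in all, crops included, and the job is handed in when it is done.

Besides the shell and the picture viewer there is one more tool, called after ">>>" as name(argument=value, ...) on one line, values as JSON. arm_command: Moves the arm, as the interface text tells. Its arguments: {"type":"object","properties":{"plan":{"type":"array"},"force":{"type":"number"}},"required":["plan"]}

```bash
mkdir -p pics; cat > h.py <<'E'
from rig import env
import numpy as np, cv2
np.set_printoptions(precision=4,suppress=True)
def find(names,cams=("scene","side")):
    out={}
    for c in cams:
        s=env.snapshot(c)
        for n in names:
            r=env.tip_of(s,n)
            for d in r[:2]: print(c,n,np.array(d["xyz"]),round(d["conf"],2))
        out[c]=s
    return out
E
python3 - <<'E'
from h import *
o=env.get_obs()
for k in o: print(k,np.array(o[k]))
s=find(["knob_grip","clamp_tip","tray","mill_centre"],("scene","side","wrist"))
cv2.imwrite("pics/a.png",np.hstack([cv2.resize(s[c]["img"],(400,300)) for c in("scene","side")]))
for c in s: print(c,s[c]["R"],s[c]["t"])
E
```

```text
t 0.0
joints [-71.9916  11.8824  88.4034  -0.0036  79.8413  -8.6226]
joint_velocities [-0.0124 -0.0104  0.0226 -0.1453 -0.0061 -0.0491]
joint_efforts [  0.0002 -37.0879 -28.1416   0.0697   0.0361  -0.0002]
position [ 0.2576 -0.5137  0.4035]
tcp_rot [[ 0.8939  0.4483 -0.0007]
 [ 0.4483 -0.8939  0.0021]
 [ 0.0003 -0.0022 -1.    ]]
ft_force [0.1248 0.0241 0.1345]
wrist_torque [0.0067 0.0356 0.0091]
grip_force 0.0
width 0.09372780872220943
scene knob_grip [0.4894 0.3776 0.0937] 0.75
scene clamp_tip [0.4851 0.2906 0.0663] 0.57
scene tray [ 0.5104 -0.2739  0.0006] 0.62
scene mill_centre [0.4914 0.2926 0.036 ] 0.59
scene mill_centre [0.4882 0.2925 0.063 ] 0.32
side knob_grip [0.4885 0.3748 0.0915] 0.41
side clamp_tip [0.487  0.2927 0.0636] 0.64
side tray [ 0.5105 -0.2762 -0.0009] 0.74
scene [[-0.7107 -0.7034 -0.0124]
 [-0.5185  0.5356 -0.6666]
 [ 0.4755 -0.4673 -0.7454]] [0.3731 0.3232 1.1643]
side [[ 0.9101 -0.4144  0.0049]
 [-0.1637 -0.3703 -0.9144]
 [ 0.3807  0.8314 -0.4048]] [-0.4825  0.1764  1.0361]
wrist [[ 0.4485 -0.8938  0.0001]
 [-0.8671 -0.435   0.2427]
 [-0.2169 -0.109  -0.9701]] [-0.5753 -0.0244  0.3907]
```

View pics/a.png

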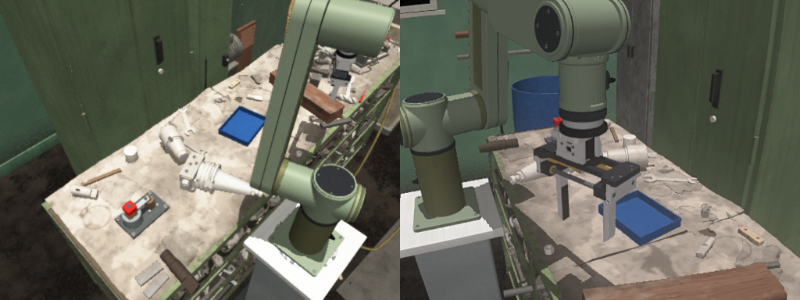

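The pictures show the fixture with the red knob at about (130,210) in the scene view and the tray at (243,125). Heights and the 82 mm radius agree with the specification. I'll move over the fixture.

>>> arm_command(plan=[[45,-35,0,0,0,-6,1],[90,-70,0,0,0,-12,1],[134,-105,0,0,0,-18,1],[179,-140,0,0,0,-24,1],[223,-175,0,0,0,-30,1],[268,-210,0,0,0,-36,1],[313,-246,0,0,0,-42,1],[358,-281,0,0,0,-48,1],[402,-316,0,0,0,-54,1],[447,-351,0,0,0,-63.4,1]])

```text
t: 2.0
position: [0.5005, 0.0019, 0.405]
tcp_rot: [[-0.006, 1.0, 0.001], [1.0, 0.006, -0.0], [-0.0, 0.001, -1.0]]
ft_force: [0.6, -1.2, -0.6]
width: 0.094
grip_force: 0.0
```

>>> arm_command(plan=[[50,-2,0,0,0,0,1],[105,-4,0,0,0,0,1],[160,-6,0,0,0,0,1],[215,-8,0,0,0,0,1],[270,-10,0,0,0,0,1],[325,-11,0,0,0,0,1],[355,-11,0,0,0,0,1],[355,-11,0,0,0,0,1],[355,-11,0,0,0,0,1],[355,-11,0,0,0,0,1]])

```text
t: 3.25
position: [0.489, 0.3539, 0.4047]
tcp_rot: [[0.001, 1.0, -0.0], [1.0, -0.001, -0.0], [-0.0, -0.0, -1.0]]
ft_force: [0.0, 0.4, 0.1]
width: 0.0938
grip_force: 0.0
```

```bash
python3 - <<'E'
from h import *
s=find(["knob_grip","clamp_tip","mill_centre"],("wrist",))["wrist"]
o=env.get_obs(); print(o["joints"],o["position"],o["t"])
P=[[.4885,.376,.106],[.4885,.376,.0675],[.487,.292,.058]]
print(cv2.projectPoints(np.array(P),cv2.Rodrigues(s["R"])[0],s["t"],s["mtx"],np.array(s["distortion"]))[0].squeeze())
for n in ["knob_grip"]:
    m=env.regions_of(s,n)[0]; M=m["mask"].astype(np.uint8)
    c=max(cv2.findContours(M,0,2)[0],key=cv2.contourArea); print(m["conf"],cv2.boundingRect(c),cv2.minAreaRect(c))
cv2.imwrite("pics/b.png",s["img"])
np.savez("w.npz",**{k:np.array(v) for k,v in s.items()})
E
```

```text
wrist knob_grip [0.4813 0.3767 0.0925] 0.76
wrist clamp_tip [0.4888 0.2955 0.0643] 0.6
wrist mill_centre [0.4905 0.301  0.0339] 0.68
[27.7168 15.2966 84.0659 -0.002  80.6303 27.7605] [0.489  0.3543 0.4048] 3.45
[[250.8869 170.7403]
 [251.0775 164.6374]
 [250.005  234.0302]]
0.72 (229, 147, 42, 44) ((249.30067443847656, 168.4178466796875), (42.25876998901367, 41.04526138305664), 87.95458984375)
```

View pics/b.png

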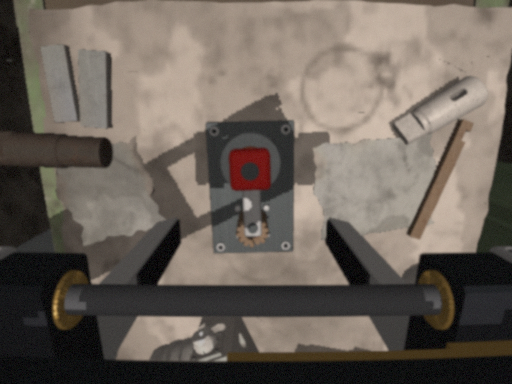

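The wrist view confirms the layout: red knob at pixel (250,169), flats aligned with the image, and the arm running straight down to the cutter at (252,235). I'll descend and grip.

>>> arm_command(plan=[[12,-1,30,0,0,0,0.8],[23,-2,65,0,0,0,0.8],[23,-2,100,0,0,0,0.8],[23,-2,120,0,0,0,0.8],[23,-2,128,0,0,0,0.8],[23,-2,128,0,0,0,0.42],[23,-2,128,0,0,0,0.38],[23,-2,128,0,0,0,0.36],[23,-2,128,0,0,0,0.36],[23,-2,128,0,0,0,0.36]], force=30)

```text
t: 4.75
position: [0.4863, 0.3785, 0.2777]
tcp_rot: [[-0.001, 1.0, -0.001], [1.0, 0.001, 0.001], [0.001, -0.001, -1.0]]
ft_force: [-4.5, -0.4, 5.8]
width: 0.0396
grip_force: 29.9
```

```bash
cat > st.py <<'E'
from h import *
o=env.get_obs(); R=np.array(o["tcp_rot"])
print("t",o["t"],"yaw",np.degrees(np.arctan2(R[1,0],R[0,0])),"pos",o["position"],"F",o["ft_force"],"M",o["wrist_torque"],"w",o["width"],"g",o["grip_force"],"j6",o["joints"][5], {k:o[k] for k in o if "knob" in k or "clamp" in k})
E
python3 st.py
```

```text
t 4.75 yaw 90.0484044116201 pos [0.4863 0.3785 0.2777] F [-4.458  -0.3513  5.7512] M [0.0939 0.8462 0.0092] w 0.03959933401652307 g 29.863928854465485 j6 29.760684517888905 {}
```

>>> arm_command(plan=[[0,-1,0,0,0,-0.5,0.36],[0,-1,0,0,0,-1,0.36],[0,-1,0,0,0,-1.5,0.36],[0,-1,0,0,0,-2,0.36],[0,-1,0,0,0,-2.5,0.36],[0,-1,0,0,0,-3,0.36],[0,-1,0,0,0,-3.5,0.36],[0,-1,0,0,0,-4,0.36],[0,-1,0,0,0,-4,0.36],[0,-1,0,0,0,-4,0.36]])

```text
t: 6.0
position: [0.4858, 0.3785, 0.2776]
tcp_rot: [[-0.07, 0.998, 0.0], [0.998, 0.07, 0.001], [0.001, 0.0, -1.0]]
ft_force: [-4.1, 0.7, 6.3]
width: 0.0398
grip_force: 29.8
```

```bash
python3 st.py
```

```text
t 6.0 yaw 94.01716214208581 pos [0.4858 0.3785 0.2776] F [-4.0937  0.7357  6.2839] M [ 0.0877  0.8522 -0.1477] w 0.039799347965466435 g 29.815680384635925 j6 25.822349856753505 {}
```

>>> arm_command(plan=[[0,-1,0,0,0,-0.5,0.36],[0,-1,0,0,0,-1,0.36],[0,-1,0,0,0,-1.5,0.36],[0,-1,0,0,0,-1.5,0.36],[0,-1,0,0,0,-1.5,0.36],[0,-1,0,0,0,-1.5,0.36],[0,-1,0,0,0,-1.5,0.36],[0,-1,0,0,0,-1.5,0.36],[0,-1,0,0,0,-1.5,0.36],[0,-1,0,0,0,-1.5,0.36]])

```text
t: 7.25
position: [0.4853, 0.3784, 0.2776]
tcp_rot: [[-0.096, 0.995, 0.002], [0.995, 0.096, 0.002], [0.001, 0.002, -1.0]]
ft_force: [-1.2, 0.7, 5.6]
width: 0.04
grip_force: 29.8
```

```bash
python3 st.py
```

```text
t 7.25 yaw 95.51780380353922 pos [0.4853 0.3784 0.2776] F [-1.1886  0.6809  5.5741] M [ 0.2472  0.5311 -0.1223] w 0.03996037674761043 g 29.815681278705597 j6 24.353100745660374 {}
```

>>> arm_command(plan=[[0,-0.5,0,0,0,-0.5,0.36],[0,-0.5,0,0,0,-1,0.36],[0,-0.5,0,0,0,-1.5,0.36],[0,-0.5,0,0,0,-2,0.36],[0,-0.5,0,0,0,-2.5,0.36],[0,-0.5,0,0,0,-3,0.36],[0,-0.5,0,0,0,-3,0.36],[0,-0.5,0,0,0,-3,0.36],[0,-0.5,0,0,0,-3,0.36],[0,-0.5,0,0,0,-3,0.36]], force=40)

```text
t: 8.5
position: [0.485, 0.3783, 0.2776]
tcp_rot: [[-0.148, 0.989, 0.002], [0.989, 0.148, 0.002], [0.001, 0.003, -1.0]]
ft_force: [1.0, 0.6, 6.2]
width: 0.0398
grip_force: 39.8
```

```bash
python3 st.py
```

```text
t 8.5 yaw 98.52405383889592 pos [0.485  0.3783 0.2776] F [1.0493 0.5996 6.2402] M [ 0.2628  0.4136 -0.1292] w 0.039803716481675175 g 39.79610502719879 j6 21.366082650379703 {}
```

>>> arm_command(plan=[[0,0,0,0,0,-0.6,0.36],[0,0,0,0,0,-1.2,0.36],[0,0,0,0,0,-1.8,0.36],[0,0,0,0,0,-2.4,0.36],[0,0,0,0,0,-3,0.36],[0,0,0,0,0,-3.5,0.36],[0,0,0,0,0,-4,0.36],[0,0,0,0,0,-4,0.36],[0,0,0,0,0,-4,0.36],[0,0,0,0,0,-4,0.36]])

```text
t: 9.75
position: [0.4849, 0.3783, 0.2776]
tcp_rot: [[-0.217, 0.976, 0.002], [0.976, 0.217, 0.001], [0.001, 0.002, -1.0]]
ft_force: [0.4, 1.3, 6.0]
width: 0.0399
grip_force: 39.8
```

```bash
python3 st.py
```

```text
t 9.75 yaw 102.53183119141023 pos [0.4849 0.3783 0.2776] F [0.3782 1.2933 6.0276] M [ 0.1791  0.4816 -0.0412] w 0.03988640815846938 g 39.79960083961487 j6 17.36298053745136 {}
```

>>> arm_command(plan=[[0,0,0,0,0,-0.6,0.36],[0,0,0,0,0,-1.2,0.36],[0,0,0,0,0,-1.8,0.36],[0,0,0,0,0,-2.4,0.36],[0,0,0,0,0,-3,0.36],[0,0,0,0,0,-3.5,0.36],[0,0,0,0,0,-4,0.36],[0,0,0,0,0,-4,0.36],[0,0,0,0,0,-4,0.36],[0,0,0,0,0,-4,0.36]])

```text
t: 11.0
position: [0.4848, 0.3783, 0.2776]
tcp_rot: [[-0.285, 0.959, 0.002], [0.959, 0.285, 0.001], [0.001, 0.002, -1.0]]
ft_force: [0.1, 2.2, 6.0]
width: 0.0396
grip_force: 39.8
```

```bash
python3 st.py
```

```text
t 11.0 yaw 106.53547271869805 pos [0.4848 0.3783 0.2776] F [0.1162 2.1873 6.0334] M [ 0.1657  0.5638 -0.1453] w 0.039599486806890905 g 39.7962749004364 j6 13.364827894511722 {}
```

>>> arm_command(plan=[[0,0,0,0,0,-0.6,0.36],[0,0,0,0,0,-1.2,0.36],[0,0,0,0,0,-1.8,0.36],[0,0,0,0,0,-2.4,0.36],[0,0,0,0,0,-3,0.36],[0,0,0,0,0,-3.5,0.36],[0,0,0,0,0,-4,0.36],[0,0,0,0,0,-4,0.36],[0,0,0,0,0,-4,0.36],[0,0,0,0,0,-4,0.36]])

```text
t: 12.25
position: [0.4847, 0.3782, 0.2776]
tcp_rot: [[-0.351, 0.936, 0.001], [0.936, 0.351, 0.001], [0.0, 0.002, -1.0]]
ft_force: [-0.3, 2.2, 6.5]
width: 0.0395
grip_force: 39.8
```

```bash
python3 st.py
```

```text
t 12.25 yaw 110.5381008549741 pos [0.4847 0.3782 0.2776] F [-0.3197  2.2249  6.4935] M [ 0.1188  0.5845 -0.064 ] w 0.03952070602714152 g 39.7994863986969 j6 9.363382992411815 {}
```

>>> arm_command(plan=[[0,0,0,0,0,-0.6,0.36],[0,0,0,0,0,-1.2,0.36],[0,0,0,0,0,-1.8,0.36],[0,0,0,0,0,-2.4,0.36],[0,0,0,0,0,-3,0.36],[0,0,0,0,0,-3.5,0.36],[0,0,0,0,0,-4,0.36],[0,0,0,0,0,-4,0.36],[0,0,0,0,0,-4,0.36],[0,0,0,0,0,-4,0.36]])

```text
t: 13.5
position: [0.4845, 0.3782, 0.2776]
tcp_rot: [[-0.415, 0.91, 0.001], [0.91, 0.415, 0.001], [0.0, 0.001, -1.0]]
ft_force: [-1.0, 1.2, 7.4]
width: 0.0397
grip_force: 39.8
```

```bash
python3 st.py
```

```text
t 13.5 yaw 114.54217901516317 pos [0.4845 0.3782 0.2776] F [-1.0437  1.1576  7.4054] M [ 0.0408  0.6318 -0.0291] w 0.03969423336558605 g 39.79609429836273 j6 5.366761435570993 {}
```

>>> arm_command(plan=[[0,0,0,0,0,-0.6,0.36],[0,0,0,0,0,-1.2,0.36],[0,0,0,0,0,-1.8,0.36],[0,0,0,0,0,-2.4,0.36],[0,0,0,0,0,-3,0.36],[0,0,0,0,0,-3.5,0.36],[0,0,0,0,0,-4,0.36],[0,0,0,0,0,-4,0.36],[0,0,0,0,0,-4,0.36],[0,0,0,0,0,-4,0.36]])

```text
t: 14.75
position: [0.4844, 0.3782, 0.2776]
tcp_rot: [[-0.478, 0.878, 0.001], [0.878, 0.478, 0.001], [0.0, 0.001, -1.0]]
ft_force: [-0.2, 0.4, 7.1]
width: 0.04
grip_force: 39.8
```

```bash
python3 st.py; python3 -c "
from h import *
find(['clamp_tip'],('scene','wrist'))"; python3 st.py
```

```text
t 14.75 yaw 118.54263684788855 pos [0.4844 0.3782 0.2776] F [-0.2193  0.4172  7.1315] M [ 0.0602  0.6048 -0.117 ] w 0.040020711094561734 g 39.795350432395935 j6 1.3673793922975988 {}
wrist clamp_tip [0.524  0.3017 0.0659] 0.68
t 14.95 yaw 118.5420183351986 pos [0.4845 0.3782 0.2776] F [-1.2441  0.0123  6.7339] M [-0.004   0.5741 -0.1266] w 0.03987649850504935 g 39.79533076286316 j6 1.3673625099477598 {}
```

The tip has moved to about 27°, so the clamp really turns. I'll continue.

>>> arm_command(plan=[[0,0,0,0,0,-0.6,0.36],[0,0,0,0,0,-1.2,0.36],[0,0,0,0,0,-1.8,0.36],[0,0,0,0,0,-2.4,0.36],[0,0,0,0,0,-3,0.36],[0,0,0,0,0,-3.5,0.36],[0,0,0,0,0,-4,0.36],[0,0,0,0,0,-4,0.36],[0,0,0,0,0,-4,0.36],[0,0,0,0,0,-4,0.36]])

```text
t: 16.2
position: [0.4844, 0.3781, 0.2776]
tcp_rot: [[-0.537, 0.843, 0.0], [0.843, 0.537, 0.0], [0.0, 0.0, -1.0]]
ft_force: [-2.0, 0.5, 8.1]
width: 0.0401
grip_force: 39.8
```

```bash
python3 st.py
```

```text
t 16.2 yaw 122.51004001496679 pos [0.4844 0.3781 0.2776] F [-1.99    0.4739  8.0766] M [-0.0355  0.5452 -0.2432] w 0.040099959921092734 g 39.76396858692169 j6 -2.603798538645493 {}
```

Bind felt at 0.24 N m. I'll press slightly, hold, then swing back.

>>> arm_command(plan=[[0,0,0,0,0,-0.7,0.36],[0,0,0,0,0,-0.7,0.36],[0,0,0,0,0,-0.7,0.36],[0,0,0,0,0,3,0.36],[0,0,0,0,0,8,0.36],[0,0,0,0,0,14,0.36],[0,0,0,0,0,20,0.36],[0,0,0,0,0,26,0.36],[0,0,0,0,0,29,0.36],[0,0,0,0,0,30,0.36]])

```text
t: 17.45
position: [0.4851, 0.3783, 0.2776]
tcp_rot: [[-0.044, 0.999, 0.003], [0.999, 0.044, 0.002], [0.002, 0.003, -1.0]]
ft_force: [2.6, 1.5, 4.5]
width: 0.0399
grip_force: 39.9
```

```bash
python3 st.py
```

```text
t 17.45 yaw 92.52234116764387 pos [0.4851 0.3783 0.2776] F [2.6023 1.5372 4.4539] M [0.2807 0.3325 0.1426] w 0.03985289455765471 g 39.85861122608185 j6 27.37334035945637 {}
```

>>> arm_command(plan=[[0,0,0,0,0,0.6,0.36],[0,0,0,0,0,1.2,0.36],[0,0,0,0,0,1.8,0.36],[0,0,0,0,0,2.4,0.36],[0,0,0,0,0,3,0.36],[0,0,0,0,0,3.5,0.36],[0,0,0,0,0,4,0.36],[0,0,0,0,0,4,0.36],[0,0,0,0,0,4,0.36],[0,0,0,0,0,4,0.36]])

```text
t: 18.7
position: [0.4853, 0.3783, 0.2776]
tcp_rot: [[0.025, 1.0, 0.003], [1.0, -0.025, 0.002], [0.002, 0.003, -1.0]]
ft_force: [2.6, 3.0, 4.9]
width: 0.0398
grip_force: 39.9
```

```bash
python3 st.py
```

```text
t 18.7 yaw 88.5498516680668 pos [0.4853 0.3783 0.2776] F [2.6406 2.9815 4.8782] M [0.4244 0.176  0.0846] w 0.03981741973868302 g 39.85940873622894 j6 31.34312409347111 {}
```

>>> arm_command(plan=[[0,0,0,0,0,0.6,0.36],[0,0,0,0,0,1.2,0.36],[0,0,0,0,0,1.8,0.36],[0,0,0,0,0,2.4,0.36],[0,0,0,0,0,3,0.36],[0,0,0,0,0,3.5,0.36],[0,0,0,0,0,4,0.36],[0,0,0,0,0,4,0.36],[0,0,0,0,0,4,0.36],[0,0,0,0,0,4,0.36]])

```text
t: 19.95
position: [0.4853, 0.3783, 0.2776]
tcp_rot: [[0.095, 0.995, 0.004], [0.995, -0.095, 0.002], [0.002, 0.004, -1.0]]
ft_force: [4.1, 2.4, 4.8]
width: 0.0398
grip_force: 39.9
```

```bash
python3 st.py
```

```text
t 19.95 yaw 84.53074471090662 pos [0.4853 0.3783 0.2776] F [4.0595 2.4063 4.8026] M [ 0.4765 -0.0668  0.1142] w 0.03976061935156224 g 39.85679268836975 j6 35.36130460303444 {}
```

>>> arm_command(plan=[[0,0,0,0,0,0.6,0.36],[0,0,0,0,0,1.2,0.36],[0,0,0,0,0,1.8,0.36],[0,0,0,0,0,2.4,0.36],[0,0,0,0,0,3,0.36],[0,0,0,0,0,3.5,0.36],[0,0,0,0,0,4,0.36],[0,0,0,0,0,4,0.36],[0,0,0,0,0,4,0.36],[0,0,0,0,0,4,0.36]])

```text
t: 21.2
position: [0.4855, 0.3783, 0.2776]
tcp_rot: [[0.165, 0.986, 0.004], [0.986, -0.165, 0.002], [0.003, 0.004, -1.0]]
ft_force: [5.3, 2.7, 4.9]
width: 0.04
grip_force: 39.9
```

```bash
python3 st.py
```

```text
t 21.2 yaw 80.52145305826109 pos [0.4855 0.3783 0.2776] F [5.3261 2.7484 4.8648] M [ 0.473 -0.201  0.128] w 0.040020680077114956 g 39.85895812511444 j6 39.369250140079295 {}
```

>>> arm_command(plan=[[0,0,0,0,0,0.6,0.36],[0,0,0,0,0,1.2,0.36],[0,0,0,0,0,1.8,0.36],[0,0,0,0,0,2.4,0.36],[0,0,0,0,0,3,0.36],[0,0,0,0,0,3.5,0.36],[0,0,0,0,0,4,0.36],[0,0,0,0,0,4,0.36],[0,0,0,0,0,4,0.36],[0,0,0,0,0,4,0.36]])

```text
t: 22.45
position: [0.4856, 0.3783, 0.2776]
tcp_rot: [[0.233, 0.972, 0.005], [0.972, -0.233, 0.002], [0.003, 0.004, -1.0]]
ft_force: [4.9, 1.3, 4.4]
width: 0.0395
grip_force: 39.9
```

```bash
python3 st.py
```

```text
t 22.45 yaw 76.51957884328226 pos [0.4856 0.3783 0.2776] F [4.9258 1.2574 4.3723] M [ 0.5523 -0.1826  0.1539] w 0.03952130989226091 g 39.86021161079407 j6 43.36951321839074 {}
```

>>> arm_command(plan=[[0,0,0,0,0,0.6,0.36],[0,0,0,0,0,1.2,0.36],[0,0,0,0,0,1.8,0.36],[0,0,0,0,0,2.4,0.36],[0,0,0,0,0,3,0.36],[0,0,0,0,0,3.5,0.36],[0,0,0,0,0,3.5,0.36],[0,0,0,0,0,3.5,0.36],[0,0,0,0,0,3.5,0.36],[0,0,0,0,0,3.5,0.36]])

```text
t: 23.7
position: [0.4857, 0.3782, 0.2776]
tcp_rot: [[0.292, 0.957, 0.005], [0.957, -0.292, 0.002], [0.003, 0.004, -1.0]]
ft_force: [5.7, 1.2, 4.2]
width: 0.0399
grip_force: 39.9
```

```bash
python3 st.py
```

```text
t 23.7 yaw 73.05103924618194 pos [0.4857 0.3782 0.2776] F [5.7154 1.1719 4.1872] M [ 0.6058 -0.3065  0.2533] w 0.03992326018081561 g 39.92807686328888 j6 46.84257162445185 {}
```

>>> arm_command(plan=[[0,0,0,0,0,0.6,0.36],[0,0,0,0,0,0.6,0.36],[0,0,0,0,0,0.6,0.36],[0,0,0,0,0,-4,0.36],[0,0,0,0,0,-12,0.36],[0,0,0,0,0,-20,0.36],[0,0,0,0,0,-28,0.36],[0,0,0,0,0,-36,0.36],[0,0,0,0,0,-42,0.36],[0,0,0,0,0,-46,0.36]])

```text
t: 24.95
position: [0.4844, 0.3782, 0.2776]
tcp_rot: [[-0.487, 0.873, 0.001], [0.873, 0.487, 0.0], [0.0, 0.001, -1.0]]
ft_force: [-0.2, 1.1, 8.6]
width: 0.0395
grip_force: 39.8
```

```bash
python3 st.py
```

```text
t 24.95 yaw 119.15806169133795 pos [0.4844 0.3782 0.2776] F [-0.1801  1.0615  8.6097] M [ 0.0945  0.2525 -0.0765] w 0.03952865544567538 g 39.79308307170868 j6 0.7583650692738315 {}
```

>>> arm_command(plan=[[0,0,0,0,0,-0.6,0.36],[0,0,0,0,0,-1.2,0.36],[0,0,0,0,0,-1.8,0.36],[0,0,0,0,0,-2.4,0.36],[0,0,0,0,0,-3,0.36],[0,0,0,0,0,-3.5,0.36],[0,0,0,0,0,-4,0.36],[0,0,0,0,0,-4,0.36],[0,0,0,0,0,-4,0.36],[0,0,0,0,0,-4,0.36]])

```text
t: 26.2
position: [0.4843, 0.3781, 0.2776]
tcp_rot: [[-0.545, 0.839, 0.0], [0.839, 0.545, 0.0], [-0.0, 0.0, -1.0]]
ft_force: [-1.2, 1.2, 8.8]
width: 0.0396
grip_force: 39.8
```

```bash
python3 st.py
```

```text
t 26.2 yaw 123.00495908185582 pos [0.4843 0.3781 0.2776] F [-1.1583  1.2176  8.7523] M [ 0.0267  0.248  -0.1853] w 0.03957773874088196 g 39.782944321632385 j6 -3.0879098780555276 {}
```

>>> arm_command(plan=[[0,0,0,0,0,-0.5,0.36],[0,0,0,0,0,-1,0.36],[0,0,0,0,0,-1.5,0.36],[0,0,0,0,0,-1.5,0.36],[0,0,0,0,0,-1.5,0.36],[0,0,0,0,0,-1.5,0.36],[0,0,0,0,0,-1.5,0.36],[0,0,0,0,0,-1.5,0.36],[0,0,0,0,0,-1.5,0.36],[0,0,0,0,0,-1.5,0.36]])

```text
t: 27.45
position: [0.4843, 0.3781, 0.2776]
tcp_rot: [[-0.566, 0.824, 0.0], [0.824, 0.566, 0.0], [-0.0, 0.0, -1.0]]
ft_force: [-0.4, 0.9, 9.1]
width: 0.0396
grip_force: 39.8
```

```bash
python3 st.py
```

```text
t 27.45 yaw 124.4943008920132 pos [0.4843 0.3781 0.2776] F [-0.4414  0.9182  9.0684] M [ 0.0752  0.2222 -0.2011] w 0.03959899658768297 g 39.770740270614624 j6 -4.578338600835035 {}
```

>>> arm_command(plan=[[0,0,0,0,0,-0.5,0.36],[0,0,0,0,0,-0.5,0.36],[0,0,0,0,0,-0.5,0.36],[0,0,0,0,0,5,0.36],[0,0,0,0,0,13,0.36],[0,0,0,0,0,21,0.36],[0,0,0,0,0,29,0.36],[0,0,0,0,0,37,0.36],[0,0,0,0,0,43,0.36],[0,0,0,0,0,47,0.36]])

```text
t: 28.7
position: [0.4856, 0.3783, 0.2777]
tcp_rot: [[0.218, 0.976, 0.005], [0.976, -0.218, 0.002], [0.003, 0.004, -1.0]]
ft_force: [5.6, 1.5, 4.6]
width: 0.04
grip_force: 39.9
```

```bash
python3 st.py
```

```text
t 28.7 yaw 77.37985564733467 pos [0.4856 0.3783 0.2777] F [5.6153 1.4839 4.5613] M [ 0.519  -0.2016  0.1319] w 0.03996567742034701 g 39.85943555831909 j6 42.513141289517705 {}
```

>>> arm_command(plan=[[0,0,0,0,0,0.6,0.36],[0,0,0,0,0,1.2,0.36],[0,0,0,0,0,1.8,0.36],[0,0,0,0,0,2.4,0.36],[0,0,0,0,0,3,0.36],[0,0,0,0,0,3.5,0.36],[0,0,0,0,0,4,0.36],[0,0,0,0,0,4,0.36],[0,0,0,0,0,4,0.36],[0,0,0,0,0,4,0.36]])

```text
t: 29.95
position: [0.4857, 0.3782, 0.2776]
tcp_rot: [[0.284, 0.959, 0.005], [0.959, -0.284, 0.002], [0.003, 0.004, -1.0]]
ft_force: [5.8, 1.3, 4.4]
width: 0.0396
grip_force: 39.9
```

```bash
python3 st.py
```

```text
t 29.95 yaw 73.51126557798618 pos [0.4857 0.3782 0.2776] F [5.7879 1.3407 4.3833] M [ 0.5967 -0.2903  0.0437] w 0.039594056038958325 g 39.85072374343872 j6 46.372711914878344 {}
```

>>> arm_command(plan=[[0,0,0,0,0,0.6,0.36],[0,0,0,0,0,1.2,0.36],[0,0,0,0,0,1.8,0.36],[0,0,0,0,0,2.4,0.36],[0,0,0,0,0,3,0.36],[0,0,0,0,0,3.5,0.36],[0,0,0,0,0,4,0.36],[0,0,0,0,0,4,0.36],[0,0,0,0,0,4,0.36],[0,0,0,0,0,4,0.36]])

```text
t: 31.2
position: [0.4858, 0.3781, 0.2776]
tcp_rot: [[0.35, 0.937, 0.005], [0.937, -0.35, 0.002], [0.004, 0.004, -1.0]]
ft_force: [6.7, 1.5, 4.6]
width: 0.0397
grip_force: 39.9
```

```bash
python3 st.py
```

```text
t 31.2 yaw 69.50713036370419 pos [0.4858 0.3781 0.2776] F [6.6902 1.4628 4.6146] M [ 0.5631 -0.3372  0.0315] w 0.0396935781436197 g 39.85093653202057 j6 50.37331487609378 {}
```

>>> arm_command(plan=[[0,0,0,0,0,0.6,0.36],[0,0,0,0,0,1.2,0.36],[0,0,0,0,0,1.8,0.36],[0,0,0,0,0,2.4,0.36],[0,0,0,0,0,3,0.36],[0,0,0,0,0,3.5,0.36],[0,0,0,0,0,4,0.36],[0,0,0,0,0,4,0.36],[0,0,0,0,0,4,0.36],[0,0,0,0,0,4,0.36]])

```text
t: 32.45
position: [0.4859, 0.3781, 0.2776]
tcp_rot: [[0.415, 0.91, 0.005], [0.91, -0.415, 0.002], [0.004, 0.004, -1.0]]
ft_force: [6.8, 1.5, 3.9]
width: 0.0397
grip_force: 39.9
```

```bash
python3 st.py
```

```text
t 32.45 yaw 65.50837056767816 pos [0.4859 0.3781 0.2776] F [6.8473 1.5402 3.8674] M [ 0.5913 -0.4766  0.0377] w 0.0396778054476926 g 39.851136803627014 j6 54.37436843140158 {}
```

>>> arm_command(plan=[[0,0,0,0,0,0.6,0.36],[0,0,0,0,0,1.2,0.36],[0,0,0,0,0,1.8,0.36],[0,0,0,0,0,2.4,0.36],[0,0,0,0,0,3,0.36],[0,0,0,0,0,3.6,0.36],[0,0,0,0,0,4.2,0.36],[0,0,0,0,0,4.5,0.36],[0,0,0,0,0,4.5,0.36],[0,0,0,0,0,4.5,0.36]])

```text
t: 33.7
position: [0.4861, 0.378, 0.2776]
tcp_rot: [[0.485, 0.875, 0.006], [0.875, -0.485, 0.002], [0.004, 0.004, -1.0]]
ft_force: [6.6, 0.1, 4.0]
width: 0.0399
grip_force: 39.9
```

```bash
python3 st.py
```

```text
t 33.7 yaw 61.00733844660685 pos [0.4861 0.378  0.2776] F [6.5896 0.0626 3.95  ] M [ 0.5354 -0.5261  0.0887] w 0.039859958542143754 g 39.85185384750366 j6 58.869862322506656 {}
```

Friction has dropped and there is no bind far past the old limit, so it is probably free. I'll swing up.

>>> arm_command(plan=[[0,0,0,0,0,-3,0.36],[0,0,0,0,0,-9,0.36],[0,0,0,0,0,-16,0.36],[0,0,0,0,0,-23,0.36],[0,0,0,0,0,-30,0.36],[0,0,0,0,0,-37,0.36],[0,0,0,0,0,-44,0.36],[0,0,0,0,0,-51,0.36],[0,0,0,0,0,-56,0.36],[0,0,0,0,0,-59,0.36]])

```text
t: 34.95
position: [0.4844, 0.3782, 0.2776]
tcp_rot: [[-0.502, 0.865, 0.001], [0.865, 0.502, 0.0], [-0.0, 0.001, -1.0]]
ft_force: [0.3, 1.0, 8.3]
width: 0.0399
grip_force: 39.8
```

```bash
python3 st.py
```

```text
t 34.95 yaw 120.12561490505917 pos [0.4844 0.3782 0.2776] F [0.3416 1.018  8.3261] M [ 0.0681  0.3    -0.1547] w 0.03989730099126491 g 39.798452854156494 j6 -0.20948715204464907 {}
```

>>> arm_command(plan=[[0,0,0,0,0,-0.6,0.36],[0,0,0,0,0,-1.2,0.36],[0,0,0,0,0,-1.8,0.36],[0,0,0,0,0,-2.4,0.36],[0,0,0,0,0,-3,0.36],[0,0,0,0,0,-3.5,0.36],[0,0,0,0,0,-4,0.36],[0,0,0,0,0,-4.5,0.36],[0,0,0,0,0,-4.5,0.36],[0,0,0,0,0,-4.5,0.36]])

```text
t: 36.2
position: [0.4842, 0.3781, 0.2776]
tcp_rot: [[-0.567, 0.824, 0.0], [0.824, 0.567, 0.0], [-0.0, 0.0, -1.0]]
ft_force: [0.8, 1.2, 8.9]
width: 0.0397
grip_force: 39.8
```

```bash
python3 st.py
```

```text
t 36.2 yaw 124.52537954523655 pos [0.4842 0.3781 0.2776] F [0.7677 1.1586 8.8835] M [ 0.0896  0.2726 -0.0727] w 0.039698593714214685 g 39.80314314365387 j6 -4.602815417708487 {}
```

>>> arm_command(plan=[[0,0,0,0,0,-0.6,0.36],[0,0,0,0,0,-1.2,0.36],[0,0,0,0,0,-1.8,0.36],[0,0,0,0,0,-2.4,0.36],[0,0,0,0,0,-3,0.36],[0,0,0,0,0,-3.6,0.36],[0,0,0,0,0,-4.2,0.36],[0,0,0,0,0,-4.7,0.36],[0,0,0,0,0,-5,0.36],[0,0,0,0,0,-5,0.36]])

```text
t: 37.45
position: [0.4841, 0.378, 0.2776]
tcp_rot: [[-0.636, 0.771, -0.0], [0.771, 0.636, -0.0], [-0.0, -0.0, -1.0]]
ft_force: [-1.6, 0.8, 8.9]
width: 0.0397
grip_force: 39.8
```

```bash
python3 st.py
```

```text
t 37.45 yaw 129.52912031030533 pos [0.4841 0.378  0.2776] F [-1.5675  0.7727  8.8724] M [-0.0386  0.2949 -0.101 ] w 0.03974516323734576 g 39.802515506744385 j6 -9.604992323412645 {}
```

>>> arm_command(plan=[[0,0,0,0,0,-0.6,0.36],[0,0,0,0,0,-1.2,0.36],[0,0,0,0,0,-1.8,0.36],[0,0,0,0,0,-2.4,0.36],[0,0,0,0,0,-3,0.36],[0,0,0,0,0,-3.6,0.36],[0,0,0,0,0,-4.2,0.36],[0,0,0,0,0,-4.7,0.36],[0,0,0,0,0,-5,0.36],[0,0,0,0,0,-5,0.36]])

```text
t: 38.7
position: [0.484, 0.3779, 0.2776]
tcp_rot: [[-0.701, 0.713, -0.0], [0.713, 0.701, -0.001], [-0.0, -0.001, -1.0]]
ft_force: [-1.7, 0.0, 10.3]
width: 0.0396
grip_force: 39.8
```

```bash
python3 st.py
```

```text
t 38.7 yaw 134.53060368171364 pos [0.484  0.3779 0.2776] F [-1.6789  0.0494 10.2588] M [-0.0934  0.3316 -0.0857] w 0.03957221193708828 g 39.802395701408386 j6 -14.60314074482527 {}
```

>>> arm_command(plan=[[0,0,0,0,0,-3,0.36],[0,0,0,0,0,-9,0.36],[0,0,0,0,0,-16,0.36],[0,0,0,0,0,-23,0.36],[0,0,0,0,0,-30,0.36],[0,0,0,0,0,-36,0.36],[0,0,0,0,0,-40,0.36],[0,0,0,0,0,-42,0.36],[0,0,0,0,0,-43.5,0.36],[0,0,0,0,0,-44,0.36]])

```text
t: 39.95
position: [0.4837, 0.3768, 0.2776]
tcp_rot: [[-1.0, 0.025, -0.002], [0.025, 1.0, -0.004], [0.002, -0.004, -1.0]]
ft_force: [-4.5, -5.5, 13.2]
width: 0.0399
grip_force: 39.8
```

```bash
python3 st.py; python3 -c "
from h import *
find(['clamp_tip'],('scene','wrist'))
find(['mill_centre'],('scene','side'))"; python3 st.py
```

```text
t 39.95 yaw 178.54313427055578 pos [0.4837 0.3768 0.2776] F [-4.5168 -5.5241 13.1591] M [-0.5286  0.5314 -0.0646] w 0.03993807579865501 g 39.79984223842621 j6 -58.61885023092814 {}
scene clamp_tip [0.57   0.3732 0.0659] 0.62
wrist clamp_tip [0.5702 0.3757 0.0659] 0.77
scene mill_centre [0.489  0.2934 0.038 ] 0.54
side mill_centre [0.4905 0.2905 0.0337] 0.42
t 40.35 yaw 178.52714528806965 pos [0.4837 0.3768 0.2776] F [-2.8033 -5.278  12.9402] M [-0.5564  0.5118 -0.0807] w 0.04000139002640005 g 39.80143368244171 j6 -58.60040456904473 {}
```

>>> arm_command(plan=[[0,0,0,0,0,-1,0.36],[0,0,0,0,0,-1,0.7],[0,0,0,0,0,-1,0.7],[0,0,-10,0,0,-1,0.7],[0,0,-50,0,0,-1,0.7],[0,-10,-80,0,0,8,0.75],[-3,-30,-85,0,0,18,0.75],[-6,-55,-85,0,0,28,0.75],[-6,-75,-85,0,0,38,0.75],[-6,-83,-85,0,0,48,0.75]])

```text
t: 41.6
position: [0.4881, 0.2939, 0.362]
tcp_rot: [[-0.645, 0.764, -0.0], [0.764, 0.645, -0.0], [-0.0, -0.0, -1.0]]
ft_force: [-0.0, 0.0, 0.3]
width: 0.0701
grip_force: 0.0
```

>>> arm_command(plan=[[0,0,0,0,0,10,0.75],[0,0,0,0,0,20,0.75],[0,0,0,0,0,30,0.75],[0,0,0,0,0,38,0.75],[0,0,0,0,0,40.5,0.75],[0,0,0,0,0,40.5,0.75],[0,0,0,0,0,40.5,0.75],[0,0,0,0,0,40.5,0.75],[0,0,0,0,0,40.5,0.75],[0,0,0,0,0,40.5,0.75]])

```text
t: 42.85
position: [0.4881, 0.2949, 0.3616]
tcp_rot: [[-0.001, 1.0, -0.0], [1.0, 0.001, 0.0], [0.0, -0.0, -1.0]]
ft_force: [0.4, -0.5, 0.7]
width: 0.0703
grip_force: 0.0
```

```bash
python3 st.py; python3 - <<'E'
from h import *
s=find(["clamp_tip","mill_centre","knob_grip"],("wrist",))["wrist"]
P=[[.49,.294,.058],[.49,.3135,.058],[.5095,.294,.058]]
print(cv2.projectPoints(np.array(P),cv2.Rodrigues(s["R"])[0],s["t"],s["mtx"],np.array(s["distortion"]))[0].squeeze())
m=env.regions_of(s,"mill_centre")
if m: 
    c=max(cv2.findContours(m[0]["mask"].astype(np.uint8),0,2)[0],key=cv2.contourArea); print(m[0]["conf"],cv2.boundingRect(c))
cv2.imwrite("pics/c.png",s["img"])
E
```

```text
t 42.85 yaw 90.03740582749725 pos [0.4881 0.2949 0.3616] F [ 0.4324 -0.537   0.7215] M [-0.0054 -0.0527  0.0416] w 0.07025477753907 g 0.0 j6 22.40484306118345 {}
wrist clamp_tip [0.5716 0.3774 0.0668] 0.9
wrist mill_centre [0.4928 0.2965 0.0386] 0.96
wrist knob_grip [0.486  0.38   0.0957] 0.98
[[253.3893 192.9692]
 [253.4179 173.5449]
 [273.0921 192.9826]]
0.81 (234, 168, 38, 43)
```

View pics/c.png

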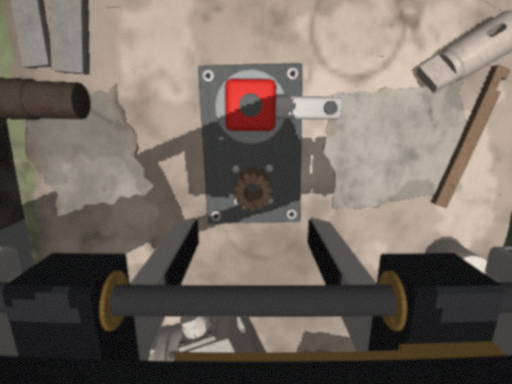

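The image shows the clamp arm swung fully aside, with its tip at (330,107), and the cutter clear at (253,189). I'll descend and grip it.

>>> arm_command(plan=[[0.5,2,40,0,0,0,0.75],[0.5,2,80,0,0,0,0.75],[0.5,2,110,0,0,0,0.75],[0.5,2,127,0,0,0,0.75],[0.5,2,133,0,0,0,0.75],[0.5,2,133,0,0,0,0.42],[0.5,2,133,0,0,0,0.36],[0.5,2,133,0,0,0,0.34],[0.5,2,133,0,0,0,0.34],[0.5,2,133,0,0,0,0.34]], force=30)

```text
t: 44.35
position: [0.4896, 0.2955, 0.2294]
tcp_rot: [[-0.001, 1.0, -0.002], [1.0, 0.001, 0.0], [0.0, -0.002, -1.0]]
ft_force: [-3.8, 0.2, 6.6]
width: 0.0377
grip_force: 30.0
```

```bash
python3 st.py
```

```text
t 44.35 yaw 90.03038362888068 pos [0.4896 0.2955 0.2294] F [-3.8108  0.1858  6.6043] M [-0.0419  0.8325 -0.0618] w 0.03771725962780643 g 30.001274960814044 j6 22.38197735688269 {}
```

>>> arm_command(plan=[[0,0,-2,0,0,0,0.34],[0,0,-6,0,0,0,0.34],[0,0,-11,0,0,0,0.34],[0,0,-18,0,0,0,0.34],[0,0,-30,0,0,0,0.34],[0,0,-50,0,0,0,0.34],[0,0,-80,0,0,0,0.34],[0,0,-115,0,0,0,0.34],[0,0,-150,0,0,0,0.34],[0,0,-172,0,0,0,0.34]])

```text
t: 45.6
position: [0.4904, 0.2955, 0.4039]
tcp_rot: [[-0.001, 1.0, 0.004], [1.0, 0.001, 0.002], [0.002, 0.004, -1.0]]
ft_force: [0.5, -0.0, -2.8]
width: 0.0375
grip_force: 30.0
```

```bash
python3 st.py
```

```text
t 45.6 yaw 90.03180210175441 pos [0.4904 0.2955 0.4039] F [ 0.5033 -0.0242 -2.7933] M [-0.0028 -0.0987  0.0613] w 0.03750909602677588 g 29.999078822729643 j6 22.378297190475255 {}
```

>>> arm_command(plan=[[-20,1,0,0,0,0,0.34],[-65,3,0,0,0,0,0.34],[-120,5,0,0,0,0,0.34],[-178,7,0,0,0,0,0.34],[-236,9,0,0,0,0,0.34],[-294,11,0,0,0,0,0.34],[-352,13,0,0,0,0,0.34],[-410,15,0,0,0,0,0.34],[-465,17,0,0,0,0,0.34],[-515,19,0,0,0,0,0.34]])

```text
t: 46.85
position: [0.5077, -0.2223, 0.3991]
tcp_rot: [[0.001, 1.0, -0.003], [1.0, -0.001, 0.001], [0.001, -0.003, -1.0]]
ft_force: [1.4, 0.7, -3.9]
width: 0.038
grip_force: 30.0
```

```bash
python3 st.py; python3 -c "
from h import *
find(['mill_centre','tray'],('scene','side'))"
```

```text
t 46.85 yaw 89.93846032529373 pos [ 0.5077 -0.2223  0.3991] F [ 1.3516  0.7321 -3.8568] M [-0.0582 -0.0803 -0.0274] w 0.03804254933942153 g 30.000239126966335 j6 -32.51173685222702 {}
scene mill_centre [ 0.5079 -0.2247  0.2059] 0.52
scene tray [ 0.5139 -0.2739  0.0025] 0.75
side mill_centre [ 0.5066 -0.2255  0.2076] 0.91
side tray [ 0.5102 -0.2752 -0.0002] 0.89
```

>>> arm_command(plan=[[-30,1,0,0,0,0,0.34],[-48,2,10,0,0,0,0.34],[-55,2,40,0,0,0,0.34],[-55,2,80,0,0,0,0.34],[-55,2,120,0,0,0,0.34],[-55,2,150,0,0,0,0.34],[-55,2,168,0,0,0,0.34],[-55,2,175,0,0,0,0.34],[-55,2,177,0,0,0,0.34],[-55,2,177,0,0,0,0.34]])

```text
t: 48.4
position: [0.512, -0.275, 0.2248]
tcp_rot: [[-0.001, 1.0, 0.002], [1.0, 0.001, -0.001], [-0.001, 0.002, -1.0]]
ft_force: [0.2, 0.3, -3.5]
width: 0.0378
grip_force: 30.0
```

```bash
python3 st.py
```

```text
t 48.4 yaw 90.0382178198451 pos [ 0.512  -0.275   0.2248] F [ 0.246   0.2544 -3.5084] M [-0.0054 -0.0651  0.0381] w 0.03784114303940731 g 29.99914937565336 j6 -36.805463874217274 {}
```

>>> arm_command(plan=[[0,0,0.5,0,0,0,0.34],[0,0,1,0,0,0,0.34],[0,0,1.5,0,0,0,0.34],[0,0,2,0,0,0,0.34],[0,0,2.5,0,0,0,0.34],[0,0,2.8,0,0,0,0.34],[0,0,3,0,0,0,0.34],[0,0,3.2,0,0,0,0.34],[0,0,3.2,0,0,0,0.34],[0,0,3.2,0,0,0,0.34]])

```text
t: 49.65
position: [0.5115, -0.2746, 0.2214]
tcp_rot: [[-0.001, 1.0, -0.0], [1.0, 0.001, -0.0], [-0.0, -0.0, -1.0]]
ft_force: [-3.3, 2.6, 5.8]
width: 0.0378
grip_force: 30.0
```

```bash
python3 st.py
```

```text
t 49.65 yaw 90.03981154099793 pos [ 0.5115 -0.2746  0.2214] F [-3.2534  2.595   5.8489] M [0.3891 0.6414 0.0319] w 0.037836361642956465 g 30.00141513592098 j6 -36.80304477764032 {}
```

Contact with the tray floor. I'll release and withdraw.

>>> arm_command(plan=[[0,0,0,0,0,0,0.45],[0,0,0,0,0,0,0.6],[0,0,0,0,0,0,0.65],[0,0,0,0,0,0,0.65],[0,0,-10,0,0,0,0.65],[0,0,-40,0,0,0,0.65],[0,0,-80,0,0,0,0.65],[0,0,-120,0,0,0,0.65],[0,0,-160,0,0,0,0.65],[0,0,-180,0,0,0,0.65]])

```text
t: 50.9
position: [0.5118, -0.2749, 0.4045]
tcp_rot: [[-0.001, 1.0, 0.005], [1.0, 0.001, -0.003], [-0.003, 0.005, -1.0]]
ft_force: [-0.2, 0.1, 0.4]
width: 0.0611
grip_force: 0.0
```

```bash
python3 st.py; python3 - <<'E'
from h import *
s=find(["mill_centre","clamp_tip"],("scene","side","wrist"))
cv2.imwrite("pics/d.png",np.hstack([cv2.resize(s[c]["img"],(400,300)) for c in("side","wrist")]))
E
```

```text
t 50.9 yaw 90.03227902058893 pos [ 0.5118 -0.2749  0.4045] F [-0.1672  0.1362  0.3531] M [-0.0664 -0.0629  0.0047] w 0.0610849929212851 g 0.0 j6 -36.802469660544475 {}
scene mill_centre [ 0.5141 -0.2775  0.0247] 0.47
scene clamp_tip [0.5626 0.3726 0.0629] 0.83
side mill_centre [ 0.5131 -0.2786  0.0229] 0.93
side clamp_tip [0.569  0.3718 0.0657] 0.57
wrist mill_centre [ 0.5123 -0.2741  0.028 ] 0.78
```

View pics/d.png

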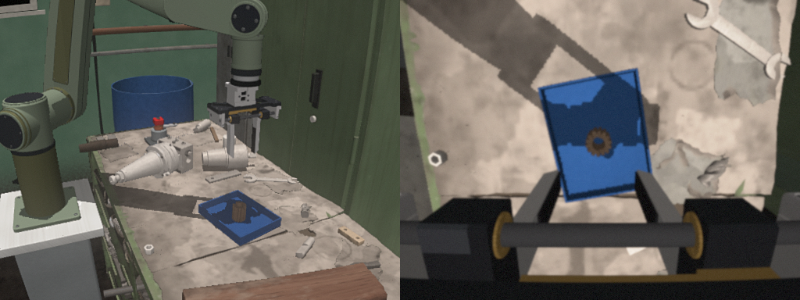

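The cutter stands upright in the tray (side view (239,210), wrist view (599,143)), the clamp is open and the gripper is clear.

```bash
python3 -c "
from rig import env
print(env.close_job())"
```

```text
the job is handed in; nothing more can be done
None
```

The clamp was rocked free and left open about a quarter turn anticlockwise, the cutter stands upright in the blue tray, and the job was handed in at about 51 s of the 72 s allowed; the hand-in gave no verdict.

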